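Run down the filter holder's wing screw

ROBOT

A 6-joint arm with a two-finger parallel gripper is mounted at the origin on the work surface. World frame = base frame: x ahead of the robot, y to its left, z up, the work surface at z = 0. Lengths are in mm, angles in rad, forces in N, time in s.
With the tool pointing down it reaches from about 375 to 975 mm from the base axis. Payload 3.8 kg.
Tool frame: the origin (TCP) lies at the very end of the fingers, on their centre line; the grasp point (between the pads) lies hold_point_z behind it (hold_point_z is the distance from the TCP to the grasp point, in mm); z points along the fingers, y is the line along which they close (so a half turn about z gives the same grasp; the last joint's range is limited). The gripper opens to 88 mm and grips with 3 to 60 N. Pads are 18 mm wide; open, the fingers measure 123 mm over their backs; the gripper's body (75 mm by 187 mm) begins 45 mm behind the grasp point.
Start: joints at [-1.198, 0.264, 1.604, -0, 1.274, -0.037], TCP at [268.932, -619.107, 202.706] pointing down, gripper open.
Joint ranges: [-2.63, 2.63], [-0.94, 2.18], [0.31, 2.57], [-1.31, 4.45], [0, 2.66], [-2.55, 2.55]. Speed limits (rad/s): [2.57, 2.57, 3.14, 3.14, 3.14, 3.14].

INTERFACE

Orientations are given as a 3x3 rotation matrix whose columns are the frame's x, y, z axes.
In Python, from station import move_pose, move_straight, movej, let_go, grab, pause, inverse_kinematics, get_obs, snapshot, Unreachable, job_done, hold_point_z gives the robot as it stands. Calls block until the motion is done:
- move_pose(position, orientation): joint-space move of the TCP to a pose.
- move_straight(position, max_speed=150, attitude=None, force_limit=None): straight line of the TCP; attitude=None keeps the orientation; max_speed is the mean speed in mm/s. With force_limit (N) it stops when the force on the tool has changed by that much, and returns True; else False.
- movej(angles): joint-space move.
- let_go() and grab(force=None): open the fingers fully, or close them until they stop; force is the grip in N (None keeps the last).
- pause(seconds).
- inverse_kinematics(position, orientation): joint angles nearest the present ones, or None.
- get_obs(): the state.
- snapshot(name): name is "scene" or "top" or "wrist"; returns a dict with "color" (480x640x3 uint8, red, green, blue), "camera_matrix" (3x3 intrinsics, pixels), "pose" (4x4, takes a point from camera to world coordinates). Camera axes: x right, y down, z forward; pixel columns grow to the right and rows downward; lengths in mm; the calibration is good to about 2 mm. A picture is of the moment at which its call begins. There is no depth.
A pose or a line that the arm cannot do raises Unreachable and nothing moves.
- job_done(): hands the job in; it is judged then, once.
The state is a dict: "t": time; "joints": joint angles; "dq": joint speeds; "joint_efforts": joint torques, N m; "position": TCP position; "tcp_rot": TCP orientation; "wrist_force": force on the tool from outside, world axes, zero at the start; "torque": the same for the moment, N m; "finger_gap": opening from 0.0 (shut) to 1.0 (fully open); "gripper_force": force on a finger pad.
Only numpy, scipy, OpenCV 4.12 (cv2) and the standard library are available. Lean on these libraries where they do the work, as an engineer would, in place of code of your own. Each camera call takes 0.05 s, during which the arm holds its last target. There are 200 camera calls.

TASK

The wing screw on top of the filter holder is loose: turn it clockwise (seen from above) by pushing its wings round with the fingertips, stroke after stroke, until it is fully down and stops with its collar on the bridge. Only push it, gently: do not pinch the screw or force it, do not lift, tip or shove the holder, and leave the other things on the bench alone. Finish clear of everything.

Things in the scene. Friction and masses are not known exactly. Their poses are not given: they have to be found in the camera images.
- holder: Filter holder, 2 kg, loose on rubber feet (a sideways push over about 14 N slides it). Origin: centre of its underside, on the screw's axis; z up; +x starts within 0.5 rad of world +x. Dark base plate 150 (x) x 120 (y) mm, top 16 mm up; clear filter housing in the middle.
- bridge (a point): Centre of the top face of the holder's aluminium bridge, 76 mm above the bench, on the screw's axis; axes as the holder's. The bridge is 34 (x) x 120 (y) mm, 14 mm thick, on two posts, with nuts 18 mm across and 4 mm high on top at y = +-48 mm.
- nozzles (a point): Midpoint between the tops of two steel hose nozzles fixed to the holder, at its x = +47 mm, 105 mm above the bench. They stand at y = +-22 mm, 14 mm thick, and hinder circling the screw on its +x side; its -x half and both y sides are free.
- screw (a joint): Turn of the wing screw, rad, growing clockwise seen from above; 10.5 is the hard stop (collar seated on the bridge); it starts between 1.0 and 3.5. Turning takes about 0.02 N m (under 1 N at a wing); it stays where it is left and sinks 0.64 mm per rad.
- screw_hub (a point): On the screw's axis, top of its hub, 24 mm above the collar's underside (100 mm above the bench when seated, up to 106 mm at the start). z up; x along the wings, turning with them. Steel hub 18 mm across, collar 26 mm. Two flat black wings, 6 mm thick, reach out to 35 mm from the axis, from 15 mm below this point to 9 mm above it.
- bottle: Bystander: glass bottle with a blue cap, 72 mm across, 135 mm tall, loose. Origin: centre of its underside. It stands about 180 mm from the screw's axis, on one side.
- module: Bystander: small white sensor box, 62 x 50 x 26 mm, with a stub 12 mm long on its +x end, loose. Origin: centre of its underside. It lies about 180 mm from the screw's axis, on the other side.
- wrench: Bystander: steel wrench, 170 mm long, lying crosswise on the bench beyond the holder, about 130 mm past the screw's axis, loose. Origin: underside of its middle; its length is its x axis.
Mind the look-alikes: they are no part of the job. What is meant by the holder is not green, and is the smaller of those in its own colour.

How it is judged:
By the outcome, as a careful person would: the job done as asked, in the order asked, and still so for the second after the job is handed in, with the robot touching nothing.
It also fails if it takes over 64 s, if anything falls off the work surface, if the arm or the gripper's body presses on something with over 40 N, if the wrist force passes 120 N, or if a joint passes its speed limit or range.

## Working session

There is one attempt and no reset: what is moved stays moved. The work goes in short steps, each a Python script; the robot and the scene stay as the last script left them, time stands still between calls to the robot, and variables do not carry over. Pictures are saved under pics/ and viewed, at most 10 in all, crops included, and the job is handed in when it is done.

```bash
ls; mkdir -p pics
python3 - <<'E'
from station import *
import cv2,numpy as np
for n in("top","scene"):
    s=snapshot(n); cv2.imwrite(f"pics/{n}0.png",s["color"][:,:,::-1]); np.savez(f"{n}0.npz",**s)
    print(n,s["camera_matrix"].tolist(),s["pose"].round(3).tolist())
print(get_obs()["t"],hold_point_z)
E
```

```text
pics
top [[543.715987408996, 0.0, 327.97832821858276], [0.0, 543.715987408996, 235.3345191299892], [0.0, 0.0, 1.0]] [[0.097, -0.975, 0.201, 316.927], [-0.995, -0.095, 0.019, -28.854], [0.001, -0.202, -0.979, 1038.823], [0.0, 0.0, 0.0, 1.0]]
scene [[523.0870071023637, 0.0, 317.38613807052064], [0.0, 523.0870071023637, 235.79287143125066], [0.0, 0.0, 1.0]] [[-0.23, 0.688, -0.688, 1178.831], [0.973, 0.173, -0.153, 143.467], [0.014, -0.705, -0.709, 761.902], [0.0, 0.0, 0.0, 1.0]]
0.1 18.700000000000003
```

View pics/top0.png

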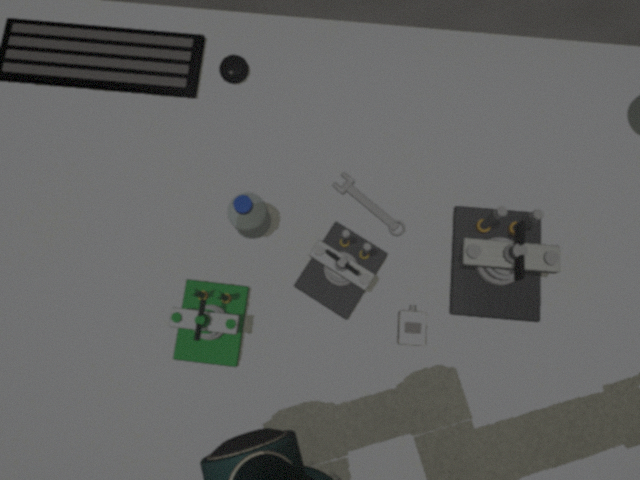

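View pics/scene0.png

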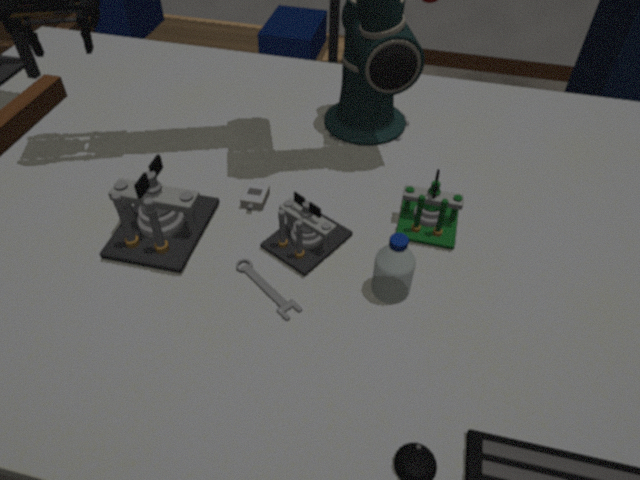

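The top view shows three candidates:
- Green holder at (205,320): ruled out by its colour.
- Large dark holder at (502,255): ruled out because it's the bigger dark one.
- Small dark holder at (341,262): chosen. The bottle (250,215), module (412,328) and wrench (370,205) sit around it as described.

The scene view shows it at about (307,235). Next I'll measure it and check a close crop.

```bash
cat > h.py <<'E'
import numpy as np,cv2
def ray(s,u,v):
    K=s["camera_matrix"];P=s["pose"];d=P[:3,:3]@np.linalg.solve(K,[u,v,1.]);return P[:3,3],d
def onz(s,u,v,z):
    o,d=ray(s,u,v);return o+d*(z-o[2])/d[2]
def proj(s,p):
    P=s["pose"];c=P[:3,:3].T@(np.asarray(p,float)-P[:3,3]);q=s["camera_matrix"]@c;return q[:2]/q[2]
E
python3 - <<'E'
from h import *
s=dict(np.load("top0.npz"));c=s["color"][:,:,::-1]
x0,y0,x1,y1=280,210,400,325
g=cv2.cvtColor(c,cv2.COLOR_BGR2GRAY)
print(np.percentile(g[y0:y1,x0:x1],[2,10,25,50,75,90]))
m=np.zeros_like(g);m[y0:y1,x0:x1]=(g[y0:y1,x0:x1]<75)*255
n,l,st,ce=cv2.connectedComponentsWithStats(m);k=1+st[1:,4].argmax();print(st[1:])
big=np.isin(l,[i for i in range(1,n) if st[i,4]>60])
pts=np.argwhere(big)[:,::-1]
w=np.array([onz(s,u,v,16)[:2] for u,v in pts],np.float32)
r=cv2.minAreaRect(w);print(r)   # expect 150x120
b=cv2.boxPoints(r);
im=cv2.resize(c[200:335,270:410],None,fx=5,fy=4.4*5/5,interpolation=cv2.INTER_CUBIC)
im=cv2.resize(c[200:320,270:410],None,fx=5,fy=5,interpolation=cv2.INTER_CUBIC)
im=cv2.convertScaleAbs(im,alpha=1.6)
for p in b:
    q=(proj(s,[*p,16])-[270,200])*5;cv2.circle(im,tuple(int(t) for t in q),4,(0,0,255),-1)
for z in(76,103):
    q=(proj(s,[*r[0],z])-[270,200])*5;cv2.circle(im,tuple(int(t) for t in q),3,(0,255,0),-1)
cv2.imwrite("pics/crop1.png",im)
E
```

```text
[ 52.  57.  78. 111. 114. 115.]
[[ 323  222   64   53 1286]
 [ 326  250   14   12   70]
 [ 295  258   70   61 1884]
 [ 336  262   24   13  101]]
((463.17254638671875, -40.18293762207031), (119.1267318725586, 148.42391967773438), 62.979652404785156)
```

View pics/crop1.png

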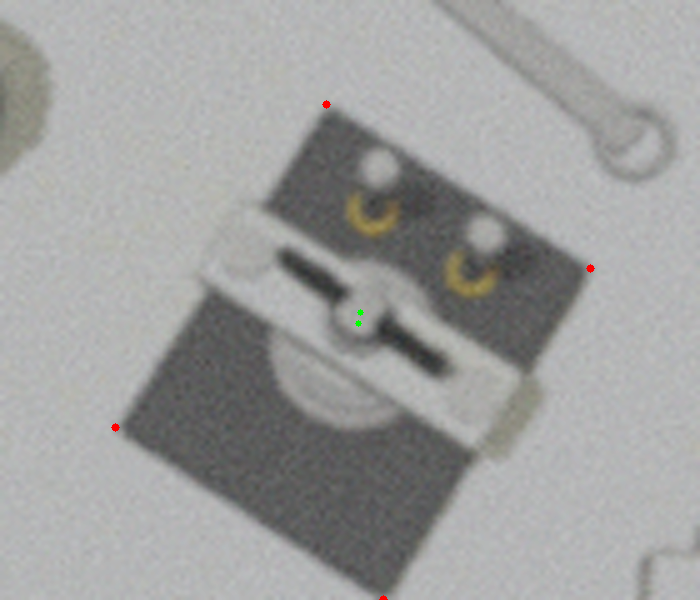

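```bash
cat >> h.py <<'E'
C=np.array([463.2,-40.2]); PSI=np.radians(62.98-90)
def pose(th,gap=0.,r=31.,yaw=None,sg=1):
    """closed fingers behind the wing at world angle th; gap in mm; tool y radial at angle yaw"""
    er=np.array([np.cos(th),np.sin(th)]);et=np.array([-er[1],er[0]])
    p=C+r*er+(12+gap)*et
    a=th if yaw is None else yaw
    y=sg*np.array([np.cos(a),np.sin(a),0]);z=np.array([0,0,-1.]);x=np.cross(y,z)
    return p,np.column_stack([x,y,z])
E
python3 - <<'E'
from station import *; from h import *
s=dict(np.load("top0.npz"))
a,b=[onz(s,270+u/5,200+v/5,112) for u,v in((283,252),(445,368))]
print("wing len",np.linalg.norm(a-b),"mid",(a+b)/2,"ang holder",np.degrees(np.arctan2(*(b-a)[1::-1])-PSI))
print("hub",onz(s,270+360/5,200+312/5,104))
print(get_obs()["tcp_rot"].round(2).tolist(),get_obs()["wrist_force"])
for sg in(1,-1):
  for hd in(-90,-120,-150,-180,-210,-240,-270,-290):
    p,R=pose(np.radians(hd)+PSI,sg=sg)
    q=inverse_kinematics([*p,98],R);print(sg,hd,None if q is None else np.round(q,2))
E
```

```text
wing len 68.73107217709003 mid [462.79818216 -41.02655611 112.        ] ang holder -93.4276741584174
hub [463.14709708 -39.94130737 104.        ]
[[0.92, 0.4, -0.0], [0.4, -0.92, 0.0], [0.0, -0.0, -1.0]] [ 0.49213063 -0.63645565 -0.79908392]
1 -90 [-0.21 -0.04  2.15 -0.    1.04  1.83]
1 -120 [-0.21 -0.08  2.18 -0.    1.04  2.36]
1 -150 None
1 -180 None
1 -210 [-0.1  -0.1   2.2  -0.    1.04 -2.25]
1 -240 [-0.08 -0.08  2.18 -0.    1.04 -1.7 ]
1 -270 [-0.07 -0.04  2.14 -0.    1.04 -1.17]
1 -290 [-0.07 -0.02  2.12 -0.    1.04 -0.82]
-1 -90 [-0.21 -0.04  2.15 -0.    1.04 -1.31]
-1 -120 [-0.21 -0.08  2.18 -0.    1.04 -0.78]
-1 -150 [-0.18 -0.1   2.2  -0.    1.04 -0.23]
-1 -180 [-0.14 -0.11  2.21 -0.    1.04  0.33]
-1 -210 [-0.1  -0.1   2.2  -0.    1.04  0.89]
-1 -240 [-0.08 -0.08  2.18 -0.    1.04  1.44]
-1 -270 [-0.07 -0.04  2.14 -0.    1.04  1.97]
-1 -290 [-0.07 -0.02  2.12 -0.    1.04  2.32]
```

Everything agrees with the given sizes: the plate measures 149x119, the wings are 69 mm across, and the hub matches the plate centre. The wings sit at -93.4° in the holder frame. I'll start the first stroke.

```bash
cat >> h.py <<'E'
def stroke(h0,h1,step=12,z=98,gap=7,zup=150,fl=4.,v=60):
    """push the wing from holder angle h0 down to h1 (deg); returns last commanded angle and whether stopped"""
    from station import move_pose,move_straight,get_obs
    T=lambda h:np.radians(h)+PSI
    p,R=pose(T(h0),gap,sg=-1)
    move_pose([*p,zup],R)
    if move_straight([*p,z],100,force_limit=fl): print("hit going down",get_obs()["position"]);return h0,True
    f0=get_obs()["wrist_force"];n=int(np.ceil((h0-h1)/step))
    for h in np.linspace(h0,h1,n+1):
        p,R=pose(T(h),sg=-1)
        hit=move_straight([*p,z],v,attitude=R,force_limit=fl)
        o=get_obs();d=(o["wrist_force"]-f0).round(1)
        print(round(h),hit,d,o["t"].__round__(1))
        if hit:break
    p,R=pose(T(h),gap,sg=-1)
    move_straight([*p,z],60,attitude=R)
    move_straight([*p,zup],150)
    return h,hit
E
python3 - <<'E'
from station import *; from h import *
grab(5)
p,R=pose(np.radians(-93.4)+PSI,7,sg=-1)
move_straight([268.9,-619.1,260],200); move_pose([*p,230],R)
print(stroke(-93.4,-180))
s=snapshot("wrist");cv2.imwrite("pics/w1.png",cv2.convertScaleAbs(s["color"][:,:,::-1],alpha=1.5));np.savez("w1.npz",**s);print(get_obs()["t"])
E
```

```text
-93 False [ 0.6 -0.6 -0.4] 5.3
-104 False [0.5 0.4 0.1] 5.6
-115 False [0.2 1.3 0.2] 5.9
-126 False [ 0.5 -0.1 -0.4] 6.3
-137 False [ 0.8 -0.3 -0.1] 6.6
-148 False [-0.1 -0.3  0.7] 7.0
-158 False [ 1.2 -0.1  0.1] 7.3
-169 False [-0.6 -0.2 -0.3] 7.7
-180 False [ 0.7  0.1 -0.3] 8.0
(np.float64(-180.0), False)
8.8083
```

View pics/w1.png

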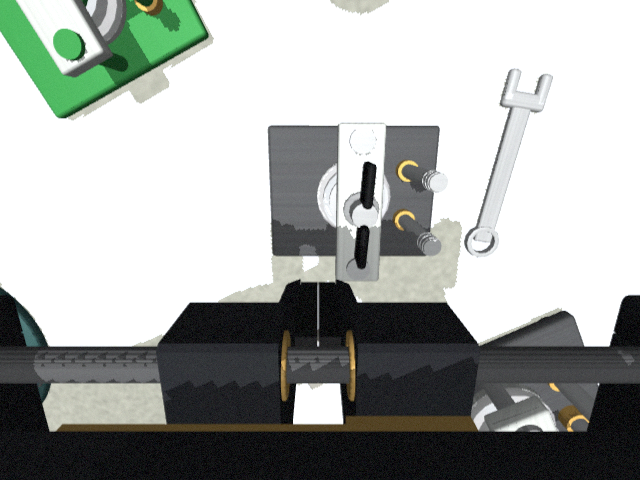

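The wings at (370,185)-(362,247) still lie along the bridge, so the stroke missed. I'll check the projection against the wrist view.

Run:
```python
from station import *; from h import *
s=dict(np.load("w1.npz"));o=get_obs()
print("hub proj",proj(s,[*C,104]),"tcp proj",proj(s,o["position"]),o["position"],o["finger_gap"])
print("cam",s["pose"].round(2).tolist())
print("hub px on z104",onz(s,365,213,104),"wings z112",onz(s,370,164,112),onz(s,361,268,112))
print(np.degrees(PSI))
```

```text
hub proj [364.63734484 217.61851476] tcp proj [317.52549758 269.17375343] [426.34232257 -42.95368611 149.18864338] 0.0064749992688330075
cam [[0.89, -0.44, -0.13, 458.79], [-0.45, -0.85, -0.25, 21.19], [0.0, 0.28, -0.96, 332.18], [0.0, 0.0, 0.0, 1.0]]
hub px on z104 [464.74121126 -37.44254384 104.        ] wings z112 [480.27711037  -8.67867515 112.        ] [446.24485828 -68.54692626 112.        ]
-27.020000000000007
```

Run:
```python
from station import *; from h import *
T=lambda h:np.radians(h)+PSI
p,R=pose(T(-93.4),7,sg=-1);move_pose([*p,150],R)
s=snapshot("wrist");cv2.imwrite("pics/w2.png",cv2.convertScaleAbs(s["color"][:,:,::-1],alpha=1.5))
print(move_straight([*p,98],100,force_limit=4),get_obs()["position"],p)
for h in(-93.4,-105,-117):
    p,R=pose(T(h),sg=-1);print(move_straight([*p,98],60,attitude=R,force_limit=4),get_obs()["position"],p)
s2=snapshot("wrist");im=np.hstack([cv2.resize(cv2.convertScaleAbs(x["color"][:,:,::-1],alpha=1.5)[100:460,200:600],(400,360)) for x in(s,s2)])
cv2.imwrite("pics/w3.png",im);print(get_obs()["t"])
```

```text
False [464.10555441 -76.57771242  98.19197662] [463.88802355 -76.55280764]
False [457.97757373 -72.87904463  98.63701832] [457.8516647  -73.00846399]
False [451.656463   -71.30859359  98.34575632] [451.36384538 -71.26292716]
False [445.45960317 -68.22193756  98.15327695] [445.16414805 -68.12325275]
11.95
```

View pics/w3.png

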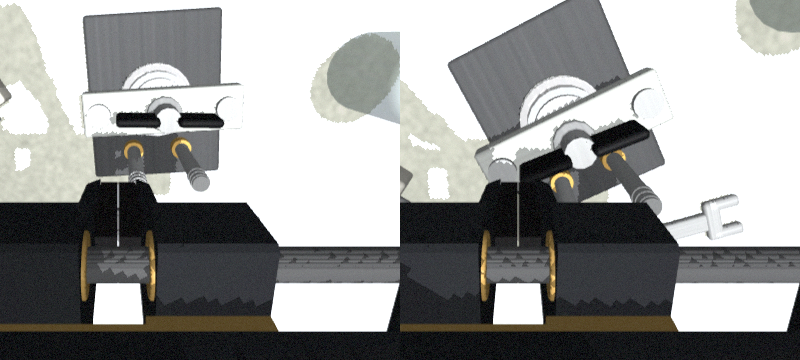

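The fingers sit over the wing's end without touching it, as if the real tips are higher than the reported TCP. A scene-camera crop will check that.

Run:
```python
from station import *; from h import *
s=snapshot("scene");o=get_obs();q=proj(s,o["position"]);h=proj(s,[*C,104]);print(q,h,o["position"])
x,y=int(h[0])-70,int(h[1])-70
im=cv2.convertScaleAbs(cv2.resize(s["color"][y:y+110,x:x+140,::-1],None,fx=5,fy=5,interpolation=cv2.INTER_CUBIC),alpha=1.6)
for p,c in((q,(0,0,255)),(h,(0,255,0))):cv2.circle(im,tuple(int(t) for t in (p-[x,y])*5),4,c,-1)
cv2.imwrite("pics/s2.png",im)
```

```text
[293.39120791 197.95138302] [305.23116993 203.97250366] [445.5369933  -68.23342205  98.13405488]
```

View pics/s2.png

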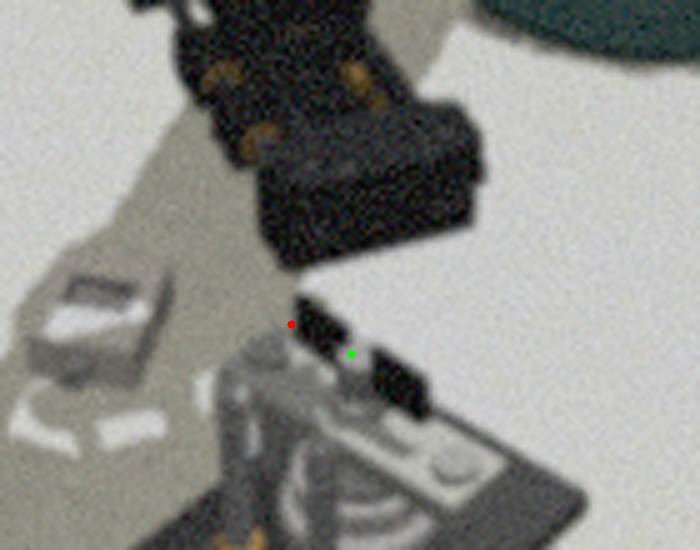

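Run:
```python
from station import *; from h import *
s=dict(np.load("scene0.npz"));print("initial tcp px",proj(s,[268.932,-619.107,202.706]))
p,R=pose(np.radians(-117)+PSI,7,sg=-1);move_straight([*p,98],60);move_straight([*p,200],200)
ims=[]
for k in range(2):
    if k: let_go()
    s=snapshot("scene");q=proj(s,get_obs()["position"]);x,y=int(q[0])-40,int(q[1])-60
    im=cv2.convertScaleAbs(cv2.resize(s["color"][y:y+100,x:x+80,::-1],None,fx=5,fy=5,interpolation=cv2.INTER_CUBIC),alpha=2.5)
    cv2.circle(im,tuple(int(t) for t in (q-[x,y])*5),3,(0,0,255),-1);ims.append(im)
cv2.imwrite("pics/s3.png",np.hstack(ims));print(get_obs()["t"],get_obs()["position"])
```

```text
initial tcp px [69.43164243 69.04353631]
14.35 [449.28588614 -73.76432677 200.01334471]
```

View pics/s3.png

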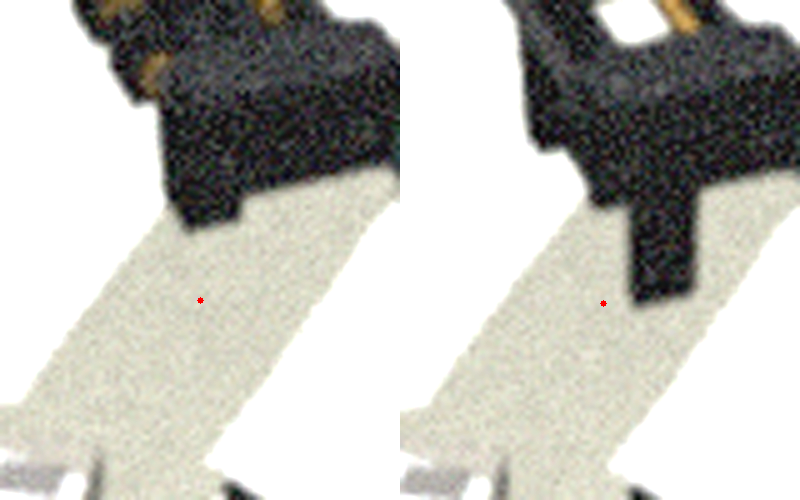

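The scene crops show the real fingertips about 30–38 mm above the reported TCP, and the wrist view gives about 33 mm. That explains the missed stroke. I'll lower the commanded height to match, guard the descent with a force limit, and measure the wing angle automatically in the wrist view.

```bash
cat >> h.py <<'E'
def wing(s,z=111):
    """wing angle in the holder frame (deg, mod 180): darkest line through the hub at height z"""
    g=cv2.cvtColor(s["color"],cv2.COLOR_RGB2GRAY).astype(float);best=[]
    for a in range(0,180,2):
        v=[]
        for r in(-30,-26,-22,-18,18,22,26,30):
            t=np.radians(a)+PSI;u=proj(s,[C[0]+r*np.cos(t),C[1]+r*np.sin(t),z]).round().astype(int)
            if 0<=u[0]<640 and 0<=u[1]<480: v.append(g[u[1],u[0]])
        best.append((np.mean(v) if len(v)>3 else 999,a))
    return sorted(best)[:3]
E
python3 - <<'E'
from station import *; from h import *
print(wing(dict(np.load("w1.npz"))))
grab(5)
p,R=pose(np.radians(-93.4)+PSI,7,sg=-1)
move_pose([*p,130],R)
print("touch",move_straight([*p,65],60,force_limit=4),get_obs()["position"],get_obs()["wrist_force"])
E
```

```text
[(np.float64(13.625), 84), (np.float64(15.875), 90), (np.float64(17.25), 82)]
touch False [464.38000874 -76.65379927  65.46481353] [ 0.1255495  -0.86792081  0.68599374]
```

Run:
```python
from station import *; from h import *
T=lambda h:np.radians(h)+PSI
for h in np.linspace(-93.4,-150,6):
    p,R=pose(T(h),sg=-1)
    print(round(h),move_straight([*p,65],60,attitude=R,force_limit=4),get_obs()["wrist_force"].round(1))
s=snapshot("scene");cc=proj(s,[*C,104]).astype(int);x,y=cc-[60,60]
a=cv2.convertScaleAbs(cv2.resize(s["color"][y:y+120,x:x+100,::-1],(400,480),interpolation=cv2.INTER_CUBIC),alpha=2)
p,R=pose(T(-150),7,sg=-1);move_straight([*p,65],60);move_straight([*p,125],150)
w=snapshot("wrist");print(wing(w),get_obs()["t"]);np.savez("w4.npz",**w)
b=cv2.convertScaleAbs(w["color"][:,200:600,::-1],alpha=1.5)
cv2.imwrite("pics/m4.png",np.hstack([a,b]))
```

```text
-93 False [ 0.3 -0.1 -0.6]
-105 False [ 0.4 -0.3 -0.1]
-116 False [-0.7  0.6  0.2]
-127 False [ 0.2  0.4 -0.9]
-139 False [-0.1  0.5  0.4]
-150 False [ 0.9 -0.1 -0.9]
[(np.float64(21.75), 32), (np.float64(22.625), 30), (np.float64(30.625), 28)] 20.2917
```

View pics/m4.png

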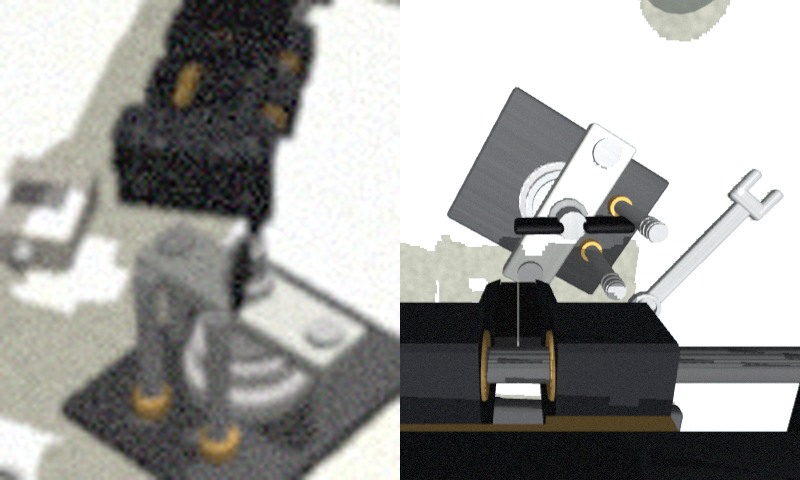

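The picture shows it working: the wing, at (515,225)-(635,225) in the right half, has turned 56° to -149° and the holder hasn't moved. I'll carry on with long strokes.

Run:
```python
from station import *; from h import *
h,hit=stroke(-149,-290,step=18,z=64,zup=102,v=70)
w=snapshot("wrist");print(h,hit,wing(w),get_obs()["t"])
```

```text
-149 False [ 0.3 -0.6 -0.3] 21.3
-167 False [0.6 0.9 0.4] 21.8
-184 False [-0.4  1.5  0.1] 22.2
-202 False [-0.6  1.7  0.2] 22.7
-220 False [-0.6  0.9 -0.2] 23.2
-237 False [-0.9  0.5 -0.1] 23.6
-255 False [-0.4  1.7  0.4] 24.1
-272 False [-0.5  0.6 -0.4] 24.5
-290 False [-1.2  1.  -0.9] 25.0
-290.0 False [(np.float64(14.5), 68), (np.float64(16.75), 56), (np.float64(18.5), 66)] 25.7083
```

Run:
```python
from station import *; from h import *
h,hit=stroke(-111,-290,step=18,z=63,zup=102,v=70)
w=snapshot("wrist");print(h,hit,wing(w,109),get_obs()["t"])
if not hit:
    h,hit=stroke(-111,-290,step=18,z=62,zup=102,v=60)
    w=snapshot("wrist");print(h,hit,wing(w,107),get_obs()["t"])
```

```text
-111 False [-1.  -1.6 -0.3] 29.3
-129 False [-0.5 -0.4 -0.9] 29.7
-147 False [-0.1 -1.   0.1] 30.2
-165 False [-1.1 -0.4 -1.4] 30.6
-183 False [-0.8 -0.7 -0.2] 31.1
-200 False [-1.  -0.8 -1.4] 31.6
-218 False [-0.9  0.  -0.5] 32.0
-236 False [ 0.  -1.4 -0.7] 32.5
-254 False [ 0.2 -0.7 -1.8] 32.9
-272 False [-1.7 -0.8 -0.5] 33.4
-290 False [-0.7  0.8 -0.7] 33.8
-290.0 False [(np.float64(12.0), 68), (np.float64(12.75), 56), (np.float64(16.375), 66)] 34.5667
-111 False [0.9 0.1 0.5] 38.1
-129 False [-0.3 -0.1  0.8] 38.6
-147 False [0.3 0.8 0.4] 39.1
-165 False [-0.   0.5  0.5] 39.5
-183 False [ 0.1  0.5 -0. ] 40.0
-200 False [ 0.  -0.1  1.1] 40.4
-218 False [0.  0.3 0.6] 40.9
-236 False [-0.1  0.1  0.6] 41.4
-254 True [-0.2  0.8  0.6] 41.6
-254.2 True [(np.float64(17.125), 122), (np.float64(20.375), 116), (np.float64(22.25), 120)] 42.3667
```

It stopped against resistance at about -240°, after roughly 8.8 rad in total, which fits the 7–9.5 rad expected. I'll confirm with one more gentle push.

Run:
```python
from station import *; from h import *
h,hit=stroke(-230,-266,step=9,z=62,zup=110,fl=5,v=40)
w=snapshot("wrist");print(h,hit,wing(w,107),get_obs()["t"])
move_straight([*get_obs()["position"][:2],230],200)
w=snapshot("wrist");print(wing(w,107),get_obs()["t"])
b=cv2.convertScaleAbs(w["color"][:,:,::-1],alpha=1.4);cv2.imwrite("pics/f.png",b)
```

```text
-230 False [ 0.7 -1.   1.3] 43.8
-239 False [ 1.1 -1.3 -0.2] 44.1
-248 True [ 0.4 -1.8  1.1] 44.4
-248.0 True [(np.float64(17.875), 122), (np.float64(18.5), 116), (np.float64(20.375), 120)] 45.125
[(np.float64(19.0), 118), (np.float64(19.25), 120), (np.float64(19.375), 122)] 45.925
```

View pics/f.png

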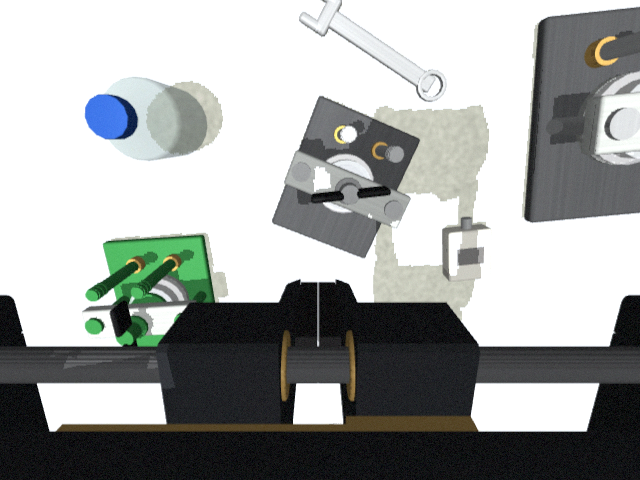

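The wing stayed at about 120° under a 5 N push, so the screw is against its stop. In the picture the holder (345,180), bottle, module and wrench are where they were, and the arm is clear.

```bash
python3 -c "
from station import *
pause(0.3);print(job_done())"
```

```text
the job is handed in; nothing more can be done
None
```

The wing screw on the small dark holder is turned clockwise by about 8.8 rad to its hard stop, where a 5 N push no longer moved it; the holder and bystanders look undisturbed, the arm is clear, and the job is handed in at about 46 s.

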